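Clear the lamp rail and move the reading lamp along

TASK

The reading lamp on the cart's rail has to go to the other end, but the glass tumbler and the kidney dish stand in its way: first lift both out and set them down gently and upright in the shallow wooden tray. Then loosen the lamp's clamp by turning its wing knob fully anticlockwise, slide the lamp carriage all the way along the rail to the far end block, and turn the knob fully back to clamp it there. Leave the two eyedrop bottles and the timer where they stand.

Things in the scene. Friction and masses are not known exactly. Their poses are not given: they have to be found in the camera images.
- tumbler: Clear glass drinking tumbler, 62 mm across the rim, somewhat narrower at the foot, 85 mm tall, wall 4 mm, about 0.2 kg, open top. Stands on the cart top beside the rail in the lamp carriage's path. Origin: centre of its underside, z up.
- dish: Stainless bean-shaped kidney dish, 149 mm long (x) by 70 mm, 45 mm tall, wall 3 mm, open top, 0.17 kg, one end towards the rail, in the carriage's path. Origin: underside, middle of the waist, z up; there the two long walls are parallel to x, flat for 20 mm, 28 mm either side of the origin in y (59 mm over their outsides). The ends curve towards -y.
- tray: Shallow wooden tray, 190 (x) by 230 (y) mm outside, rim 14 mm high, walls and floor 5 mm thick, fixed. Origin: centre of its underside; inner floor 5 mm above it. It lies on the left or right of the cart top, nearer the robot (the book lies on the other side).
- book: Closed hardback book, 156 by 216 mm, 27 mm thick, fixed. Origin: centre of its underside.
- rail: Aluminium lamp rail fixed on the cart top, 420 mm long along its y axis, 44 mm wide at the foot, 30 mm above, 24 mm high, with black end blocks (52 x 20 x 60 mm) centred at y = -210 and +210 mm. Origin: middle of its length, at table height. Its -x side faces the robot; the obstacles stand on that side.
- carriage (a joint): Position in m of the white lamp carriage along the rail's +y: its centre is at rail y = -0.15 + value. Near 0 it is at the -y end; 0.30 is hard against the +y end block (the goal). Clamped, it resists a push of about 10 N; loosened, it slides with about 2 N and stays where left.
- clamp (a joint): Angle in rad of the wing knob that clamps the carriage: -0.6 is fully clamped, +0.6 fully loosened; positive is anticlockwise as seen looking at the knob. The brake grips below about 0 and is off above it. It takes up to about 0.4 N m to turn while the brake grips, 0.15 N m when off, and stays where left.
- lamp_post (a point): Foot of the lamp post on top of the white carriage (66 mm above the table, 20 mm behind the rail's centreline). Post 14 mm thick, rising to 0.24 m; the lamp head reaches back (+x of the rail). The carriage is 90 mm long along the rail, reaches 98 mm in front of the centreline and 40 mm behind, 13 to 69 mm above the table. Axes as the rail's.
- clamp_grip (a point): Grip point of the wing knob on the carriage's sloping front: centre of a black bar 66 mm long (this frame's x, turning with the knob), 14 mm wide (y, pinch across it), 26 mm deep (z). z is the knob's turning axis, out of the face, leaning 35 degrees from vertical towards the rail's -x; the face is 36 mm below along z. At clamp angle 0 the bar runs up the slope. Rides with the carriage.
- bottle_a: Squat eyedrop bottle, 32 mm across, 60 mm tall, loose, in front of the obstacles, the one nearer the +y end of the rail. Leave alone. Origin: centre of its underside.
- bottle_b: The other squat eyedrop bottle, same size, nearer the -y end. Leave alone. Origin: centre of its underside.
- timer: Round timer, white body 68 mm across with a red turning knob, 49 mm tall in all, loose, between the two bottles. Leave alone. Origin: centre of its underside.
Mind the look-alikes: they are no part of the job. Leave any turquoise look-alike of the tumbler alone.

How it is judged:
By the outcome, as a careful person would: the job done as asked, in the order asked, and still so for the second after the job is handed in, with the robot touching nothing.
It also fails if it takes over 72 s, if anything falls off the work surface, if the arm or the gripper's body presses on something with over 40 N, if the wrist force passes 120 N, or if a joint passes its speed limit or range.

ROBOT

A 6-joint arm with a two-finger parallel gripper is mounted at the origin on the work surface. World frame = base frame: x ahead of the robot, y to its left, z up, the work surface at z = 0. Lengths are in m, angles in rad, forces in N, time in s.
With the tool pointing down it reaches from about 0.3 to 0.875 m from the base axis. Payload 6.4 kg.
Tool frame: the origin (TCP) lies between the finger pads; the fingertips stand ctrl.tip_extent ahead of it and the grasp point (between the pads) is the TCP (ctrl.tip_extent is the distance from the TCP to the fingertips, in m); z points along the fingers, y is the line along which they close (so a half turn about z gives the same grasp; the last joint's range is limited). The gripper opens to 85 mm and grips with 20 to 120 N. Pads are 22 mm wide; open, the fingers measure 114 mm over their backs; the gripper's body (76 mm by 85 mm) begins 54 mm behind the grasp point. The pads swing forward as they close: fully open they stand 13 mm farther back than shut.
Start: joints at [-1.378, 0.181, 1.607, -0, 1.354, -0.206], TCP at [0.223, -0.53, 0.25] pointing down, gripper open.
Joint ranges: [-2.99, 2.99], [-0.89, 2.07], [0.3, 2.58], [-1.14, 4.28], [0, 2.63], [-3.12, 3.12]. Speed limits (rad/s): [2.57, 2.57, 3.01, 3.14, 3.14, 3.14].

INTERFACE

Orientations are given as a unit quaternion [w, x, y, z].
In Python, from bench import ctrl gives the robot as it stands.
- The arm moves only by the tool send_rows, never from a script. Its arguments are lists of equal length, an entry for each row: "dr": the turn, a rotation vector about the tool's x, y, z in units of 6 degrees (1.0 is 6 degrees), a list of three; "xyz": the shift along the tool's x, y, z in cm, a list of three; "jaw": the opening in per cent of the stroke, from 0 (shut) to 100 (fully open). In form: {"dr": [[wx, wy, wz], ...], "xyz": [[dx, dy, dz], ...], "jaw": [jaw, ...]}. A call has exactly 8 rows; each row is the pose to reach, as a shift and turn from the pose commanded when the call began, along the tool's axes at that moment; what a row does not reach only later rows make up. A row lasts 1/8 s, in which the tool goes at most 62.5 mm and 10.7 degrees, less where a joint would pass 70% of its speed; a pose out of reach is approached as far as the arm can. A call with a gripper value outside its range is refused whole. The fingers move at their own pace and stop on an object; the grip force is fixed at half the most. Time passes only in rows, so rows that repeat a pose let the fingers close, or fill a call up. It gives the time, the measured TCP pose, the force, the opening and the grip force at its end, in the units of the state.
- ctrl.get_obs(): the state, without advancing time (a new reading comes with each control period).
- ctrl.camera(name): name is "scene" or "top" or "wrist"; returns the picture (420x560x3 uint8, red, green, blue); there is no depth.
- ctrl.calibration(name): a dict with "camera_matrix" (3x3 intrinsics, pixels), "world_from_camera" (4x4, takes a point from camera to world coordinates). Camera axes: x right, y up, looking along -z (the intrinsics and any distortion apply to the point x, -y, -z); pixel columns grow to the right and rows downward; lengths in m; the calibration is good to about 2 mm. A picture is of the moment at which its call begins: read the wrist's pose just before it. calibration takes no time and is no camera call; for the wrist camera it gives the pose at the moment of the call.
- ctrl.hand_in(): hands the job in; it is judged then, once.
The state is a dict: "time_s": time; "q": joint angles; "dq": joint speeds; "joint_efforts": joint torques, N m; "eef_pos": TCP position; "eef_rot": TCP orientation; "wrist_force": force on the tool from outside, world axes, zero at the start; "torque": the same for the moment, N m; "opening": opening from 0.0 (shut) to 1.0 (fully open); "grasp_force": force on a finger pad.
Only numpy, scipy, OpenCV 4.12 (cv2) and the standard library are available. Lean on these libraries where they do the work, as an engineer would, in place of code of your own. Each camera call takes 0.05 s, during which the arm holds its last target. There are 200 camera calls.

## Working session

There is one attempt and no reset: what is moved stays moved. The work goes in short steps, Python scripts to look and compute and a tool call to move; the robot and the scene stay as the last step left them, time stands still between calls to the robot, and variables do not carry over. Pictures are saved under pics/ and viewed, at most 10 in all, crops included, and the job is handed in when it is done.

Besides the shell and the picture viewer there is one more tool, called after ">>>" as a command line: name --argument value ..., lists and objects as JSON in quotes. send_rows: Moves the arm, as the interface text tells. Its arguments: {"type":"object","properties":{"dr":{"type":"array","items":{"type":"array","items":{"type":"number"}}},"xyz":{"type":"array","items":{"type":"array","items":{"type":"number"}}},"jaw":{"type":"array","items":{"type":"number"}}},"required":["dr","xyz","jaw"]}

```bash
mkdir -p pics; ls
python3 - <<'E'
from bench import ctrl
import cv2, numpy as np
o=ctrl.get_obs(); print(o, ctrl.tip_extent)
for n in("scene","top"):
    im=ctrl.camera(n); cv2.imwrite(f"pics/{n}0.png",im[:,:,::-1]); c=ctrl.calibration(n)
    print(n,{k:np.round(v,4).tolist() for k,v in c.items()})
E
```

```text
pics
{'time_s': 0.0, 'q': array([-1.37829164e+00,  1.81570247e-01,  1.60803907e+00, -8.29183090e-06,
        1.35381226e+00, -2.06320695e-01]), 'dq': array([ 3.29171845e-04, -1.80067211e-03,  1.30533184e-04,  8.40395162e-04,
       -2.73598645e-04, -2.03387815e-05]), 'joint_efforts': array([ 6.10458101e-04, -4.44867647e+01, -3.51334012e+01, -2.10688045e-04,
        9.24230641e-03, -2.04542499e-05]), 'eef_pos': array([ 0.22319045, -0.52932909,  0.2493527 ]), 'eef_rot': array([-9.14467763e-04,  9.80182502e-01,  1.98094491e-01,  2.26926992e-06]), 'wrist_force': array([ 0.27846861, -0.5642083 , -0.33341887]), 'torque': array([-0.00531242, -0.03033217, -0.02080069]), 'grasp_force': 0.0, 'opening': 1.0005910139719532} 0.019
scene {'camera_matrix': [[401.7695, 0.0, 274.0325], [0.0, 401.7695, 216.9452], [0.0, 0.0, 1.0]], 'world_from_camera': [[0.7988, -0.3887, 0.4592, 0.9515], [0.6015, 0.503, -0.6206, -0.4859], [0.0102, 0.772, 0.6356, 0.5889], [0.0, 0.0, 0.0, 1.0]]}
top {'camera_matrix': [[432.552, 0.0, 274.4105], [0.0, 432.552, 208.9716], [0.0, 0.0, 1.0]], 'world_from_camera': [[-0.0125, 0.9964, -0.0835, 0.4942], [-0.9995, -0.015, -0.0292, -0.0188], [-0.0303, 0.0831, 0.9961, 1.0358], [0.0, 0.0, 0.0, 1.0]]}
```

View pics/top0.png

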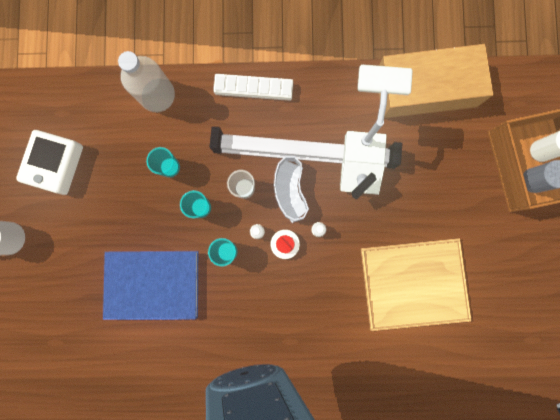

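View pics/scene0.png

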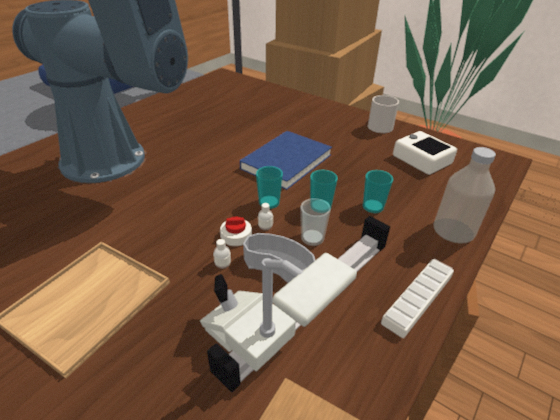

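Top view: the tumbler candidates are the clear glass at (241,185) by the rail, turquoise glasses at (161,162), (195,205) and (222,252), and another clear glass at far left (5,238). The clear one at (241,185) fits the description. The dish is at (291,190), the carriage at (362,160), the knob bar at (363,185), the tray at (416,285), bottles at (257,232) and (319,229), and the timer at (285,244). I'll check this in one close crop.

```bash
cat > h.py <<'E'
from bench import ctrl
import cv2, numpy as np
from scipy.spatial.transform import Rotation as R
def ray(n,px,c=None):
    c=c or ctrl.calibration(n); K=c["camera_matrix"];T=c["world_from_camera"]
    a=np.linalg.solve(K,[px[0],px[1],1]); d=T[:3,:3]@[a[0],-a[1],-1]
    return T[:3,3],d
def onz(n,px,z,c=None):
    p,d=ray(n,px,c); return p+d*(z-p[2])/d[2]
def proj(n,P,c=None):
    c=c or ctrl.calibration(n); T=c["world_from_camera"]; q=T[:3,:3].T@(np.array(P)-T[:3,3])
    u=c["camera_matrix"]@[q[0],-q[1],-q[2]]; return u[:2]/u[2]
def Rt(): 
    o=ctrl.get_obs(); return R.from_quat(o["eef_rot"],scalar_first=True),o["eef_pos"],o
def plan(p,Rg=None):
    "shift (cm) and turn (6deg units) in the present tool axes to world pose"
    r,q,o=Rt(); s=r.inv().apply(np.array(p)-q)*100
    t=(r.inv()*Rg).as_rotvec()/np.radians(6) if Rg is not None else np.zeros(3)
    return np.round(s,2),np.round(t,2)
def down(yaw):
    "tool pointing down, tool y (closing line) along world direction yaw (rad)"
    y=np.array([np.cos(yaw),np.sin(yaw),0]);z=np.array([0,0,-1.]);x=np.cross(y,z)
    return R.from_matrix(np.c_[x,y,z])
E
python3 - <<'E'
from h import *
im=cv2.imread("pics/top0.png")
cv2.imwrite("pics/crop1.png",cv2.resize(im[110:270,200:420],None,fx=3.6,fy=3.6,interpolation=cv2.INTER_CUBIC))
for n,p,z in [("tum rim",(241,185),.085),("blk+",(217,140),.06),("blk-",(396,154),.06),("ba",(257,232),.06),("bb",(319,229),.06),("timer",(285,244),.045)]: print(n,onz("top",p,z).round(3))
for p in [(362,249),(459,240),(470,322),(371,329)]: print("tray",onz("top",p,.014).round(3))
E
```

```text
tum rim [0.628 0.083 0.085]
blk+ [0.737 0.14  0.06 ]
blk- [ 0.697 -0.268  0.06 ]
ba [0.524 0.05  0.06 ]
bb [ 0.529 -0.09   0.06 ]
timer [ 0.497 -0.013  0.045]
tray [ 0.483 -0.193  0.014]
tray [ 0.501 -0.418  0.014]
tray [ 0.313 -0.434  0.014]
tray [ 0.299 -0.208  0.014]
```

View pics/crop1.png

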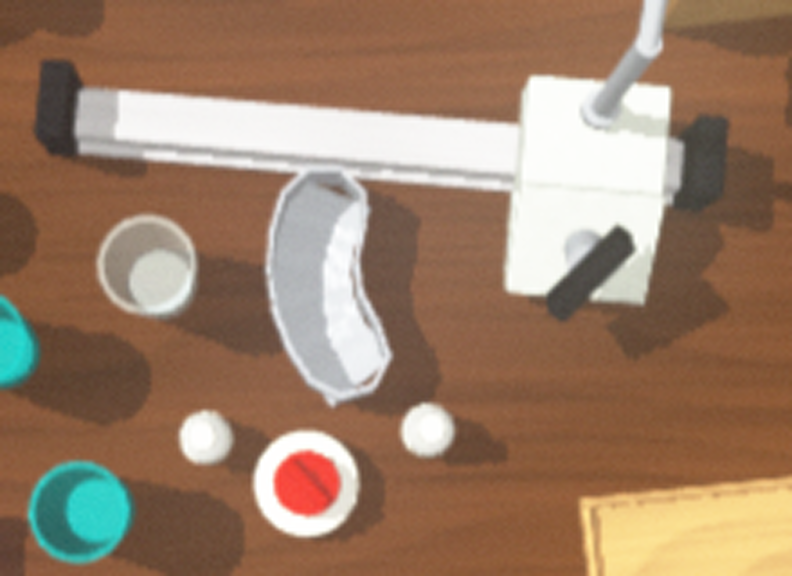

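The crop confirms the clear glass beside the rail, rim centre at crop (148,264), which is image (241.1,183.3). The dish waist spans crop x 270 to 352 near y 275, and the knob bar runs from (560,308) to (624,236). I'll go to the tumbler first.

Run:
```python
from h import *
t=onz("top",(241.1,183.3),.085); print(t, "scene check",onz("scene",(315,207),.085), onz("scene",(315,240),.0))
r,q,o=Rt()
print(plan([t[0],t[1],.2],down(0)))
```

```text
[0.63226327 0.0824044  0.085     ] scene check [0.63434032 0.08260583 0.085     ] [0.64315046 0.08061047 0.        ]
(array([ 61.45, -40.49,   5.03]), array([-1.000e-02, -1.000e-02, -1.119e+01]))
```

>>> send_rows --dr '[[0,0,-1.6],[0,0,-3.2],[0,0,-4.8],[0,0,-6.4],[0,0,-8],[0,0,-9.6],[0,0,-11.2],[0,0,-11.2]]' --xyz '[[5,-3.3,0],[10,-6.6,0.5],[15,-9.9,1],[20,-13.2,2],[25,-16.5,2.5],[30,-19.8,3],[35,-23,4],[40,-26.4,5]]' --jaw '[100,100,100,100,100,100,100,100]'

```text
time_s: 1.1
eef_pos: [0.4902, -0.1295, 0.2]
eef_rot: [0.0, 0.706, 0.708, 0.0]
wrist_force: [-0.1, 0.1, -0.1]
opening: 1.002
grasp_force: 0.0
```

Run:
```python
from h import *
r,q,o=Rt(); print(q,o["time_s"]); print(plan([.633,.083,.2],down(0)),plan([.633,.083,.055],down(0)))
```

```text
[ 0.49017208 -0.12953906  0.19997956] 1.1
(array([21.22, 14.34, -0.  ]), array([0.  , 0.  , 0.02])) (array([21.22, 14.33, 14.5 ]), array([0.  , 0.  , 0.02]))
```

>>> send_rows --dr '[[0,0,0],[0,0,0],[0,0,0],[0,0,0],[0,0,0],[0,0,0],[0,0,0],[0,0,0]]' --xyz '[[5,3.4,0],[10,6.8,0],[15,10.2,0],[19,12.8,0],[21.2,14.3,1],[21.2,14.3,4.5],[21.2,14.3,7],[21.2,14.3,7]]' --jaw '[100,100,100,100,100,100,100,100]'

```text
time_s: 2.1
eef_pos: [0.63, 0.0811, 0.1272]
eef_rot: [-0.002, 0.707, 0.707, -0.002]
wrist_force: [-0.6, 0.0, 0.4]
opening: 1.0
grasp_force: 0.0
```

Run:
```python
from h import *
r,q,o=Rt(); print(q)
c=ctrl.calibration("wrist"); print(c["world_from_camera"].round(3))
im=ctrl.camera("wrist"); cv2.imwrite("pics/w1.png",im[:,:,::-1])
print(proj("wrist",[.633,.083,.085],c))
```

```text
[0.6300133  0.08109835 0.12724168]
[[ 1.    -0.002  0.005  0.63 ]
 [ 0.     0.946  0.325  0.165]
 [-0.005 -0.325  0.946  0.251]
 [ 0.     0.     0.     1.   ]]
[286.19790088 243.40537259]
```

View pics/w1.png

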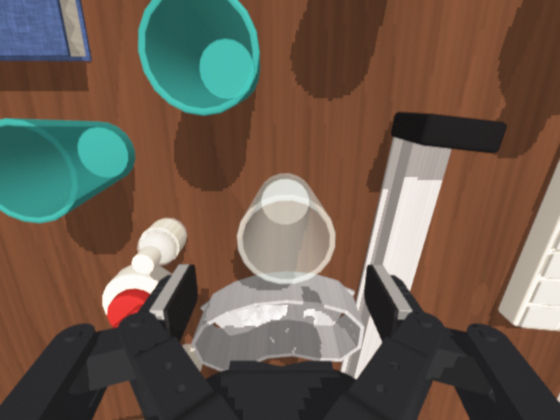

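Wrist view: the tumbler rim centre is at (286,235), predicted (286,243), so about 3 mm off towards +y. The pads straddle it at (175,295) and (390,290) with nothing in the way.

>>> send_rows --dr '[[0,0,0],[0,0,0],[0,0,0],[0,0,0],[0,0,0],[0,0,0],[0,0,0],[0,0,0]]' --xyz '[[0.4,0.3,3.7],[0.4,0.3,7.4],[0.4,0.3,7.4],[0.4,0.3,7.4],[0.4,0.3,7.4],[0.4,0.3,7.4],[0.4,0.3,7.4],[0.4,0.3,7.4]]' --jaw '[100,100,60,50,50,50,50,50]'

```text
time_s: 3.15
eef_pos: [0.6359, 0.0848, 0.0575]
eef_rot: [0.001, 0.707, 0.707, 0.001]
wrist_force: [-1.1, -0.6, 6.7]
opening: 0.699
grasp_force: 64.5
```

Run:
```python
from h import *
r,q,o=Rt(); print(q)
# tray frame
P=[onz("top",p,.014)[:2] for p in [(362,249),(459,240),(470,322),(371,329)]]
c=np.mean(P,0); ex=(P[0]+P[1]-P[2]-P[3]); ex/=np.linalg.norm(ex); ey=np.array([-ex[1],ex[0]]); print("tray",c,np.arctan2(ex[1],ex[0]))
tp=c+.060*ey; dp=c-.045*ey; print(tp,dp)
for z in(.25,.07): print(plan([*tp,z],down(0)))
```

```text
[0.6359313  0.08480659 0.05746149]
tray [ 0.39905299 -0.3129938 ] 0.08386977932814528
[ 0.3940267 -0.2532047] [ 0.40282271 -0.35783563]
(array([-33.78, -24.19, -19.29]), array([0.02, 0.  , 0.01]))
(array([-33.78, -24.22,  -1.29]), array([0.02, 0.  , 0.01]))
```

>>> send_rows --dr '[[0,0,0],[0,0,0],[0,0,0],[0,0,0],[0,0,0],[0,0,0],[0,0,0],[0,0,0]]' --xyz '[[0,0,-3],[0,0,-7],[-1.5,-1,-11],[-6,-4.3,-12],[-11,-7.8,-12],[-16,-11.4,-12],[-21,-15,-12],[-26,-18.5,-12]]' --jaw '[50,50,50,50,50,50,50,50]'

```text
time_s: 4.15
eef_pos: [0.4489, -0.1764, 0.1761]
eef_rot: [-0.0, 0.707, 0.708, -0.0]
wrist_force: [0.1, -0.9, -2.6]
opening: 0.694
grasp_force: 65.3
```

>>> send_rows --dr '[[0,0,0],[0,0,0],[0,0,0],[0,0,0],[0,0,0],[0,0,0],[0,0,0],[0,0,0]]' --xyz '[[-4,-3,0],[-7,-5,1],[-8,-5.7,4.5],[-8,-5.7,8],[-8,-5.7,9.5],[-8,-5.7,10.2],[-8,-5.7,10.6],[-8,-5.7,10.6]]' --jaw '[50,50,50,50,50,50,50,50]'

```text
time_s: 5.15
eef_pos: [0.394, -0.2556, 0.0709]
eef_rot: [0.001, 0.707, 0.708, -0.0]
wrist_force: [1.1, 0.0, -2.5]
opening: 0.697
grasp_force: 65.4
```

Run:
```python
from h import *
r,q,o=Rt(); print(q,o["wrist_force"],o["opening"],o["time_s"])
```

```text
[ 0.39403114 -0.25559149  0.07089841] [ 1.12117685  0.04903139 -2.48367045] 0.6969526855315781 5.15
```

>>> send_rows --dr '[[0,0,0],[0,0,0],[0,0,0],[0,0,0],[0,0,0],[0,0,0],[0,0,0],[0,0,0]]' --xyz '[[0,0,0.2],[0,0,0.4],[0,0,0.5],[0,0,0.6],[0,0,0.7],[0,0,0.75],[0,0,0.8],[0,0,0.8]]' --jaw '[50,50,50,50,50,50,50,50]'

```text
time_s: 6.15
eef_pos: [0.3935, -0.2555, 0.0625]
eef_rot: [0.0, 0.707, 0.707, -0.0]
wrist_force: [-2.0, -0.4, 1.4]
opening: 0.693
grasp_force: 65.5
```

>>> send_rows --dr '[[0,0,0],[0,0,0],[0,0,0],[0,0,0],[0,0,0],[0,0,0],[0,0,0],[0,0,0]]' --xyz '[[0,0,0],[0,0,0],[0,0,0],[0,0,-1.5],[0,0,-5],[0,0,-10],[2,2,-14],[6,5,-14]]' --jaw '[75,90,100,100,100,100,100,100]'

```text
time_s: 7.15
eef_pos: [0.446, -0.1974, 0.2078]
eef_rot: [0.005, 0.708, 0.706, 0.0]
wrist_force: [-0.6, 0.1, -0.1]
opening: 1.0
grasp_force: 0.0
```

Run:
```python
from h import *
im=ctrl.camera("top"); cv2.imwrite("pics/top1.png",im[:,:,::-1])
g=im.astype(int)
# dish mask in top view: greyish, not brown
sub=g[150:228,262:322]; m=((sub.max(2)-sub.min(2))<40)&(sub.mean(2)>85)
n,l,st,ce=cv2.connectedComponentsWithStats(m.astype(np.uint8)); 
for i in range(1,n):
    if st[i,4]>60: print(st[i],ce[i])
cr=np.hstack([im[150:230,250:330],im[230:330,350:480][:80,:80]])
cv2.imwrite("pics/crop2.png",np.hstack([cv2.resize(im[145:235,255:345],(540,540),interpolation=cv2.INTER_CUBIC),cv2.resize(im[235:335,365:475][:,:],(260,540*260//260))])[:,:,::-1])
r,q,o=Rt(); print(q)
print(plan([.625,-.03,.2],down(np.pi/2+.1)),plan([.625,-.03,.2],down(-np.pi/2+.1)))
```

```text
[   0    0   60   73 2251] [29.37583296 30.56641493]
[ 0.44760961 -0.19148691  0.20586558]
(array([16.13, 17.76,  0.7 ]), array([  0.04,   0.06, -15.94])) (array([16.13, 17.76,  0.7 ]), array([ 0.06, -0.04, 14.06]))
```

View pics/crop2.png

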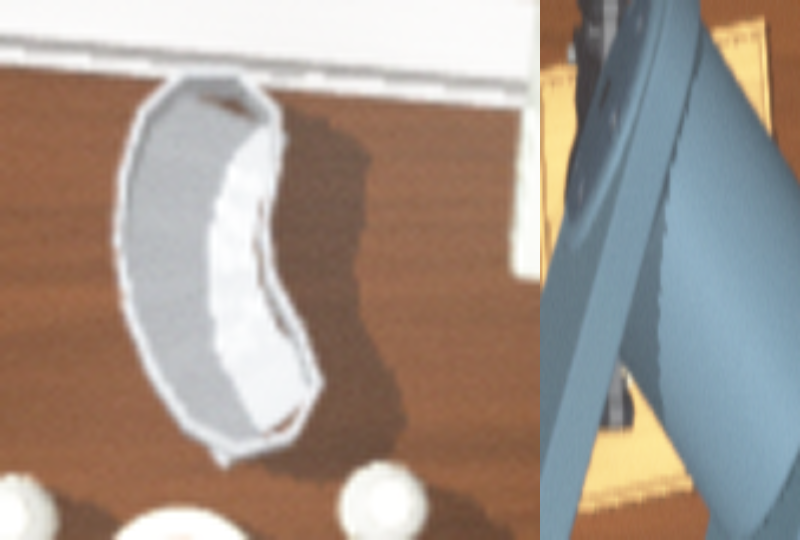

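Crop: the dish's left flat wall is at about crop (119,265) and the right waist wall at (266,245). The horns are at (283,140) and (320,383), so the dish's +x leans about 8.7° left of image up. The waist centre is at crop (192,262), image (287,188.7). The path is clear.

Run:
```python
from h import *
w=lambda p:onz("top",(255+p[0]/6,145+p[1]/6),.045)
c=w((192,262)); d=w((283,140))-w((320,383)); a=np.arctan2(d[1],d[0]); print(c,a, np.linalg.norm(w((119,272))-w((265,250))))
print(plan([c[0],c[1],.2],down(np.pi/2+a)),plan([c[0],c[1],.2],down(-np.pi/2+a)))
```

```text
[ 0.62379494 -0.01942084  0.045     ] 0.13134086541367407 0.05673653151176509
(array([17.18, 17.64,  0.7 ]), array([  0.04,   0.06, -16.24])) (array([17.18, 17.64,  0.7 ]), array([ 0.06, -0.04, 13.76]))
```

>>> send_rows --dr '[[0,0,1.75],[0,0,3.5],[0,0,5.2],[0,0,6.9],[0,0,8.6],[0,0,10.3],[0,0,12],[0,0,13.8]]' --xyz '[[3,3,0],[6,6,0],[9,9,0],[12,12,0],[14.5,15,0],[16.5,17,1],[17.3,17.9,3],[17.3,17.9,6]]' --jaw '[100,100,100,100,100,100,100,100]'

```text
time_s: 8.2
eef_pos: [0.6237, -0.0214, 0.1435]
eef_rot: [0.0, 0.998, 0.062, 0.001]
wrist_force: [0.7, -0.3, 0.1]
opening: 1.002
grasp_force: 0.0
```

Run:
```python
from h import *
r,q,o=Rt();c=ctrl.calibration("wrist");im=ctrl.camera("wrist"); cv2.imwrite("pics/w2.png",im[:,:,::-1])
r,q,o=Rt();print(q,o["q"].round(2),plan([.6238,-.0194,.03],down(-np.pi/2+.131)), proj("wrist",[.6238,-.0194,.045],c),proj("wrist",q,c))
```

```text
[ 0.62031668 -0.02124778  0.13810062] [-0.23  0.4   1.57  0.    1.18  1.23] (array([ 0.42, -0.12, 10.81]), array([-0.02,  0.05, -0.15])) [277.39522987 214.43412753] [278.5363171  285.28136596]
```

View pics/w2.png

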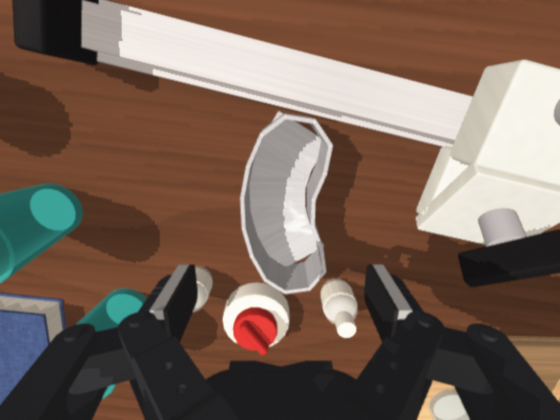

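Wrist view: the dish waist walls are at columns 242 and 311 near row 200, so the centre is (277,200). The prediction was (277,214), so I'll go about 7 mm further forward. The dish walls run parallel to the image vertical, so the closing line is right.

>>> send_rows --dr '[[0,0,0],[0,0,0],[0,0,0],[0,0,0],[0,0,0],[0,0,0],[0,0,0],[0,0,0]]' --xyz '[[0.7,-0.1,4],[0.7,-0.1,8],[0.7,-0.1,11],[0.7,-0.1,11],[0.7,-0.1,11],[0.7,-0.1,11],[0.7,-0.1,11],[0.7,-0.1,11]]' --jaw '[100,100,100,70,50,50,50,50]'

```text
time_s: 9.25
eef_pos: [0.6299, -0.0205, 0.0336]
eef_rot: [0.0, 0.998, 0.064, 0.001]
wrist_force: [-0.8, -0.3, 3.7]
opening: 0.684
grasp_force: 60.5
```

Run:
```python
from h import *
r,q,o=Rt(); print(q,o["wrist_force"],o["opening"],o["q"].round(2))
tz=.084; c=np.array([.39905,-.3130]); ex=np.array([np.cos(tz),np.sin(tz)]); ey=np.array([-ex[1],ex[0]])
dp=c-.045*ey; print(dp,plan([*dp,.17],down(-np.pi/2+tz)))
```

```text
[ 0.62992881 -0.02047661  0.03355699] [-0.79752592 -0.25720567  3.69901531] 0.6843023278946047 [-0.22  0.56  1.58 -0.    1.    1.22]
[ 0.40282556 -0.35784133] (array([-26.8 ,  30.58, -13.67]), array([ 0.01, -0.02,  0.42]))
```

>>> send_rows --dr '[[0,0,0],[0,0,0],[0,0,0],[0,0,0],[0,0,0.1],[0,0,0.2],[0,0,0.3],[0,0,0.4]]' --xyz '[[0,0,-3],[0,0,-7.5],[-1,1,-12],[-4,4.5,-13.5],[-7.5,8.5,-13.5],[-11.2,12.7,-13.5],[-15,17,-13.5],[-18.6,21,-13.5]]' --jaw '[50,50,50,50,50,50,50,50]'

```text
time_s: 10.25
eef_pos: [0.47, -0.2536, 0.1675]
eef_rot: [0.0, 0.999, 0.043, 0.0]
wrist_force: [-0.2, -0.8, -1.6]
opening: 0.69
grasp_force: 61.0
```

Run:
```python
from h import *
r,q,o=Rt(); print(q,o["wrist_force"],o["opening"],o["q"].round(2))
print(plan([.4028,-.3578,.0386],down(-np.pi/2+.084)))
```

```text
[ 0.47002731 -0.25356875  0.16745634] [-0.20657472 -0.84883109 -1.59826905] 0.6901361198142334 [-0.72  0.18  1.79 -0.    1.18  0.77]
(array([-7.59,  9.81, 12.89]), array([ 0.  , -0.  ,  0.01]))
```

>>> send_rows --dr '[[0,0,0],[0,0,0],[0,0,0],[0,0,0],[0,0,0],[0,0,0],[0,0,0],[0,0,0]]' --xyz '[[-3.5,4.5,0],[-6.5,8.4,0],[-7.6,9.8,2],[-7.6,9.8,6],[-7.6,9.8,9.5],[-7.6,9.8,11.2],[-7.6,9.8,12],[-7.6,9.8,12]]' --jaw '[50,50,50,50,50,50,50,50]'

```text
time_s: 11.25
eef_pos: [0.4043, -0.3566, 0.0477]
eef_rot: [0.0, 0.999, 0.043, 0.0]
wrist_force: [-0.7, -0.1, -0.9]
opening: 0.69
grasp_force: 61.0
```

>>> send_rows --dr '[[0,0,0],[0,0,0],[0,0,0],[0,0,0],[0,0,0],[0,0,0],[0,0,0],[0,0,0]]' --xyz '[[0,0,0.2],[0,0,0.4],[0,0,0.5],[0,0,0.6],[0,0,0.7],[0,0,0.8],[0,0,0.9],[0,0,0.9]]' --jaw '[50,50,50,50,50,50,50,50]'

```text
time_s: 12.25
eef_pos: [0.404, -0.3564, 0.0385]
eef_rot: [-0.0, 0.999, 0.043, -0.0]
wrist_force: [-1.3, 1.1, 2.3]
opening: 0.687
grasp_force: 61.9
```

>>> send_rows --dr '[[0,0,0],[0,0,0],[0,0,0],[0,0,0],[0,0,0],[0,0,0],[0,0,0],[0,0,0]]' --xyz '[[0,0,0],[0,0,0],[0,0,-0.5],[0,0,-3],[0,0,-8],[0,0,-14],[-2,0,-19],[-6,0,-21]]' --jaw '[75,88,88,88,88,100,100,100]'

```text
time_s: 13.25
eef_pos: [0.3451, -0.3628, 0.2526]
eef_rot: [0.003, 0.999, 0.044, 0.002]
wrist_force: [-0.9, -0.9, -0.9]
opening: 1.003
grasp_force: 0.0
```

Run:
```python
from h import *
im=ctrl.camera("top"); sc=ctrl.camera("scene")
cv2.imwrite("pics/c3.png",np.hstack([cv2.resize(im[130:230,320:420],(400,400),interpolation=cv2.INTER_CUBIC),cv2.resize(sc[230:400,0:170*1][:, :],(400,400),interpolation=cv2.INTER_CUBIC)])[:,:,::-1])
cv2.imwrite("pics/c4.png",np.hstack([im[235:335,355:475].repeat(3,0).repeat(3,1),cv2.resize(sc[260:400,190:330],(300,300),interpolation=cv2.INTER_CUBIC)])[:,:,::-1])
print(ctrl.get_obs()["eef_pos"])
```

```text
[ 0.34287814 -0.36304805  0.25183713]
```

View pics/c3.png

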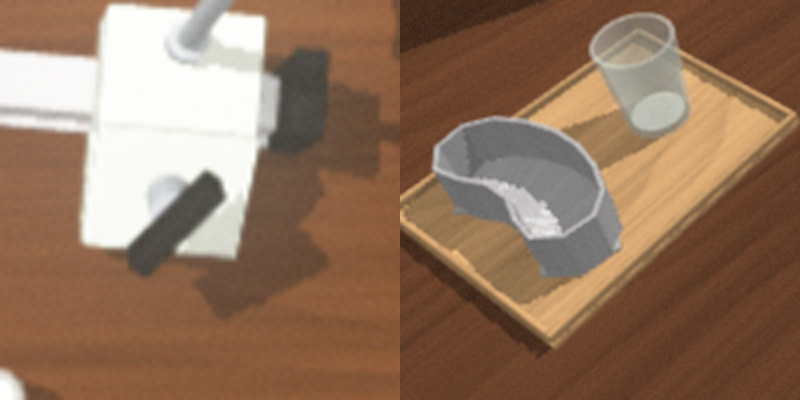

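View pics/c4.png

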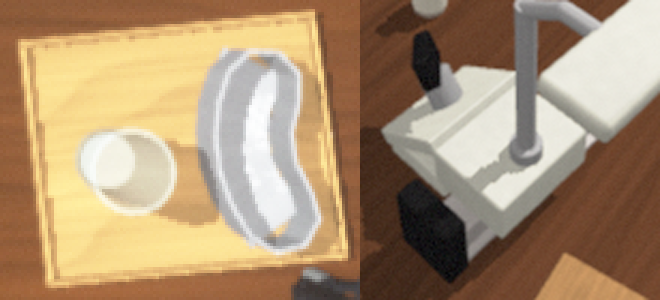

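The tumbler and dish both stand upright in the tray. The knob bar is at c3 crop (176,222), image (364,185.5); in the scene view it is at (221,289). I'll triangulate it and get its direction.

Run:
```python
from h import *
def blob(n,box):
    im=ctrl.camera(n); y0,y1,x0,x1=box; s=im[y0:y1,x0:x1]; m=(s.max(2)<48).astype(np.uint8)
    k,l,st,ce=cv2.connectedComponentsWithStats(m)
    i=1+np.argmax(st[1:,4]); r=cv2.minAreaRect(np.argwhere(l==i)[:,::-1].astype(np.float32))
    print(n,st[i],np.array(r[0])+[x0,y0],r[1],r[2]); return ce[i]+[x0,y0],cv2.boxPoints(r)+[x0,y0]
a,ba=blob("top",(165,205,345,382)); b,bb=blob("scene",(270,312,205,240))
print(a,b)
p,d=ray("top",a);q,e=ray("scene",b)
t=np.linalg.lstsq(np.c_[d,-e],q-p,rcond=None)[0]; A=p+t[0]*d;B=q+t[1]*e; print(A,B,(A+B)/2)
print([onz("top",x,.074).round(3) for x in ba])
# rail
u=onz("top",(217,140),.06);v=onz("top",(396,154),.06); print(np.arctan2(-(u-v)[0],(u-v)[1]),(u+v)/2,np.linalg.norm(u-v))
for px in [(320+100/4,130+128/4),(320+255/4,130+132/4)]: print("seam",onz("top",px,.069))
for px in [(320+83/4,130+244/4),(320+238/4,130+258/4)]: print("front",onz("top",px,.02))
```

```text
Traceback (most recent call last):
ValueError: attempt to get argmax of an empty sequence
```

```bash
cat > knob.py <<'E'
from h import *
def blob(n,box,thr=70):
    im=ctrl.camera(n); y0,y1,x0,x1=box; s=im[y0:y1,x0:x1]; m=((s.max(2)<thr)&(s.max(2).astype(int)-s.min(2)<22)).astype(np.uint8)
    k,l,st,ce=cv2.connectedComponentsWithStats(m)
    i=1+np.argmax(st[1:,4]); r=cv2.minAreaRect(np.argwhere(l==i)[:,::-1].astype(np.float32))
    print(n,st[i],np.array(r[0])+[x0,y0],r[1],r[2]); return ce[i]+[x0,y0],cv2.boxPoints(r)+[x0,y0]
def tri(a,b):
    p,d=ray("top",a);q,e=ray("scene",b)
    t=np.linalg.lstsq(np.c_[d,-e],q-p,rcond=None)[0]; A=p+t[0]*d;B=q+t[1]*e; return A,B
E
python3 - <<'E'
from knob import *
a,ba=blob("top",(165,205,345,382)); b,bb=blob("scene",(270,312,205,240))
A,B=tri(a,b);print(A,B,(A+B)/2)
print([onz("top",x,.074).round(3) for x in ba])
u=onz("top",(217,140),.06);v=onz("top",(396,154),.06); print(np.arctan2(-(u-v)[0],(u-v)[1]),(u+v)/2,np.linalg.norm(u-v))
for px in [(320+100/4,130+128/4),(320+255/4,130+132/4)]: print("seam",onz("top",px,.069))
for px in [(320+83/4,130+244/4),(320+238/4,130+258/4)]: print("front",onz("top",px,.02))
E
```

```text
Traceback (most recent call last):
  File "knob.py", line 5, in blob
    i=1+np.argmax(st[1:,4]); r=cv2.minAreaRect(np.argwhere(l==i)[:,::-1].astype(np.float32))
        ~~~~~~~~~^^^^^^^^^^
ValueError: attempt to get argmax of an empty sequence
```

Run:
```python
from h import *
im=ctrl.camera("top"); print(im.shape, im[185,360:370].tolist()); s=im[165:205,345:382].max(2); print(s.min(),np.unravel_index(s.argmin(),s.shape))
s=ctrl.camera("scene");print(s[285:292:3,216:228:3].tolist())
```

```text
(420, 560, 3) [[81, 79, 72], [82, 76, 72], [79, 77, 71], [83, 78, 75], [84, 80, 74], [82, 79, 71], [80, 74, 70], [81, 77, 69], [82, 77, 71], [87, 87, 81]]
73 (np.int64(31), np.int64(11))
[[[29, 25, 27], [22, 24, 24], [22, 21, 23], [27, 25, 29]], [[32, 28, 28], [30, 28, 30], [28, 28, 27], [21, 22, 22]], [[26, 27, 25], [16, 19, 20], [28, 26, 24], [24, 22, 22]]]
```

Run:
```python
from knob import *
a,ba=blob("top",(165,205,345,382),102); b,bb=blob("scene",(270,312,205,240))
A,B=tri(a,b);print(A,B,(A+B)/2)
print([onz("top",x,.08).round(3).tolist() for x in ba])
u=onz("top",(217,140),.06);v=onz("top",(396,154),.06); print(np.arctan2(-(u-v)[0],(u-v)[1]),(u+v)/2,np.linalg.norm(u-v))
for px in [(320+100/4,130+128/4),(320+255/4,130+132/4)]: print("seam",onz("top",px,.069))
for px in [(320+83/4,130+244/4),(320+238/4,130+258/4)]: print("front",onz("top",px,.02))
```

```text
top [  7   9  23  25 223] [363.50000381 186.00000191] (7.77817440032959, 28.991378784179688) 45.0
scene [  9   5  13  28 269] [220.  288.5] (27.0, 12.0) 90.0
[ 0.62311218 -0.18851242  0.0780549 ] [ 0.62361362 -0.18800032  0.07803166] [ 0.6233629  -0.18825637  0.07804328]
[[0.606, -0.16, 0.08], [0.651, -0.206, 0.08], [0.639, -0.218, 0.08], [0.594, -0.171, 0.08]]
-0.09889803856183016 [ 0.71724035 -0.06384331  0.06      ] 0.4099793490679808
seam [ 0.67902194 -0.15092168  0.069     ]
seam [ 0.67515195 -0.2375095   0.069     ]
front [ 0.61944216 -0.14585564  0.02      ]
front [ 0.60969352 -0.23619399  0.02      ]
```

```bash
cat >> knob.py <<'E'
YAW=-.097; O=np.array([.7172,-.0638,0]); RR=R.from_euler("z",YAW)
n=np.array([-np.sin(np.radians(35)),0,np.cos(np.radians(35))]); u=np.array([n[2],0,-n[0]])
def grot(th):
    y=-(-np.sin(th)*u+np.cos(th)*np.array([0,1,0])); z=-n; x=np.cross(y,z)
    return RR*R.from_matrix(np.c_[x,y,z])
def W(p): return O+RR.apply(p)
NW=RR.apply(n)
E
python3 - <<'E'
from knob import *
g=W([-.0815,-.1345,.075]); print(g)
r,q,o=Rt();print(q,o["q"].round(2),o["time_s"])
for d in (.12,.08,0): print(g+NW*d,plan(g+NW*d,grot(-.6)))
E
```

```text
[ 0.62305707 -0.18977463  0.075     ]
[ 0.34453342 -0.36093962  0.24726054] [-1.05  0.01  1.8   0.    1.33  0.44] 13.65
[ 0.55455145 -0.18310867  0.17329825] (array([ 22.46, -15.89,   7.41]), array([1.22, 5.86, 7.24]))
[ 0.57738665 -0.18533066  0.14053216] (array([ 24.72, -15.47,  10.69]), array([1.22, 5.86, 7.24]))
[ 0.62305707 -0.18977463  0.075     ] (array([ 29.23, -14.62,  17.23]), array([1.22, 5.86, 7.24]))
```

>>> send_rows --dr '[[0.15,0.73,0.9],[0.3,1.46,1.8],[0.45,2.2,2.7],[0.6,2.93,3.6],[0.76,3.66,4.5],[0.91,4.4,5.4],[1.06,5.1,6.3],[1.22,5.86,7.24]]' --xyz '[[3,-2,0],[6.5,-4,0.5],[10,-6,1.5],[13.5,-8.5,3],[17,-11,4.5],[20.5,-13.5,6],[22.5,-15.5,8],[24.7,-15.5,10.7]]' --jaw '[100,100,100,100,100,100,80,60]'

```text
time_s: 14.65
eef_pos: [0.5779, -0.1839, 0.1404]
eef_rot: [-0.075, 0.896, -0.326, 0.292]
wrist_force: [0.7, 0.2, -0.2]
opening: 0.61
grasp_force: 0.0
```

Run:
```python
from knob import *
ctrl.camera("top");ctrl.camera("top")
r,q,o=Rt();c=ctrl.calibration("wrist");im=ctrl.camera("wrist"); cv2.imwrite("pics/w3.png",im[:,:,::-1])
g=W([-.0815,-.1345,.075])
print(q,o["q"].round(2)); print(plan(g,grot(-.6)))
b=RR.apply(np.cos(-.6)*u+np.sin(-.6)*np.array([0,1,0]))
print(proj("wrist",g+.013*NW,c),proj("wrist",g+.013*NW+.033*b,c),proj("wrist",g+.013*NW-.033*b,c),proj("wrist",q,c))
```

```text
[ 0.57516119 -0.1821888   0.13589592] [-0.66  0.12  2.07  0.66  0.53  1.1 ]
(array([ 0.37, -0.03,  7.9 ]), array([0.01, 0.06, 0.01]))
[279.19108169 224.0506136 ] [278.98479009 177.32690296] [279.37629423 266.00005157] [279.33878567 286.12439929]
```

View pics/w3.png

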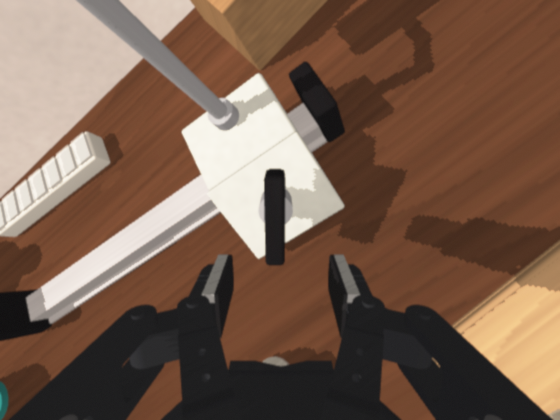

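Wrist view: the bar's top face runs (275,170) to (275,262), vertical between the pads at columns 217 and 345. It is about 4 px left of prediction, roughly 2.5 mm in tool −y. The angle is right. I'll advance and close.

>>> send_rows --dr '[[0,0,0],[0,0,0],[0,0,0],[0,0,0],[0,0,0],[0,0,0],[0,0,0],[0,0,0]]' --xyz '[[0.4,-0.2,3],[0.4,-0.2,6],[0.4,-0.2,7.9],[0.4,-0.2,7.9],[0.4,-0.2,7.9],[0.4,-0.2,7.9],[0.4,-0.2,7.9],[0.4,-0.2,7.9]]' --jaw '[60,60,60,60,40,10,5,5]'

```text
time_s: 15.8
eef_pos: [0.6262, -0.192, 0.0811]
eef_rot: [-0.074, 0.896, -0.325, 0.293]
wrist_force: [-3.8, 1.4, 4.4]
opening: 0.27
grasp_force: 58.5
```

Run:
```python
from knob import *
r,q,o=Rt();print(q,o["q"].round(2),o["wrist_force"],o["torque"],o["opening"]*85,o["time_s"]); print(plan(W([-.0815,-.1345,.075]),grot(.6)))
```

```text
[ 0.62617966 -0.19204885  0.08114539] [-0.61  0.33  1.96  0.77  0.41  1.01] [-3.82635699  1.41800979  4.4259058 ] [0.02025678 0.19771321 0.09627464] 22.91747660593554 15.8
(array([-0.63,  0.19,  0.31]), array([  0.03,  -0.03, -11.45]))
```

Opening reads 23 mm while the bar is 14 mm wide, so the tips are probably on the hub below the bar. I'll open, back off 8 mm and close again.

>>> send_rows --dr '[[0,0,0],[0,0,0],[0,0,0],[0,0,0],[0,0,0],[0,0,0],[0,0,0],[0,0,0]]' --xyz '[[0,0,0],[0,0,0],[-0.3,0,-0.8],[-0.3,0,-0.8],[-0.3,0,-0.8],[-0.3,0,-0.8],[-0.3,0,-0.8],[-0.3,0,-0.8]]' --jaw '[50,50,50,30,10,5,5,5]'

```text
time_s: 16.8
eef_pos: [0.6194, -0.1898, 0.0866]
eef_rot: [-0.073, 0.896, -0.325, 0.293]
wrist_force: [-25.4, 3.8, 27.1]
opening: 0.154
grasp_force: 70.8
```

Run:
```python
from knob import *
r,q,o=Rt();print(q,o["wrist_force"],o["torque"],o["opening"]*85,o["time_s"]); print(plan(W([-.0815,-.1345,.075]),grot(-.6)))
```

```text
[ 0.61937358 -0.18984813  0.08662685] [-25.38182771   3.84693252  27.10304786] [-0.01957138  1.044278    0.05063941] 13.060958825448068 16.8
(array([-0.33,  0.17,  1.16]), array([ 0.01, -0.04,  0.02]))
```

Now the jaws read 13 mm, so they are on the bar. I'll ease the axial push and turn anticlockwise, which is negative about tool z.

>>> send_rows --dr '[[0,0,0],[0,0,-1.6],[0,0,-3.2],[0,0,-4.8],[0,0,-6.4],[0,0,-8],[0,0,-9.6],[0,0,-11]]' --xyz '[[0,0,-0.3],[0,0,-0.3],[0,0,-0.3],[0,0,-0.3],[0,0,-0.3],[0,0,-0.3],[0,0,-0.3],[0,0,-0.3]]' --jaw '[5,5,5,5,5,5,5,5]'

```text
time_s: 17.8
eef_pos: [0.6185, -0.19, 0.087]
eef_rot: [0.099, 0.929, 0.216, 0.285]
wrist_force: [11.1, -3.1, -8.5]
opening: 0.151
grasp_force: 64.9
```

Run:
```python
from knob import *
r,q,o=Rt();print(q,o["q"].round(2),o["wrist_force"],r.inv().apply(o["wrist_force"]),r.inv().apply(o["torque"]),o["opening"]*85,o["time_s"]); print(plan(W([-.0815,-.1345,.075]),grot(.6)))
```

```text
[ 0.6185308  -0.19001285  0.08701156] [-0.62  0.3   1.98  0.76  0.42 -0.14] [11.105251   -3.12099884 -8.4905013 ] [ 2.69735281  4.0031687  13.48535406] [-0.64455799  0.1826095   0.10343842] 12.807222942462115 17.8
(array([-0.24, -0.23,  1.24]), array([ 0.04,  0.  , -0.42]))
```

>>> send_rows --dr '[[0,0,-0.4],[0,0,-0.8],[0,0,-1.2],[0,0,-1.5],[0,0,-1.5],[0,0,-1.5],[0,0,-1.5],[0,0,-1.5]]' --xyz '[[0,0,0.1],[0,0,0.1],[0,0,0.1],[0,0,0.1],[0,0,0.1],[0,0,0.1],[0,0,0.1],[0,0,0.1]]' --jaw '[5,5,5,5,5,5,5,5]'

```text
time_s: 18.8
eef_pos: [0.6187, -0.19, 0.087]
eef_rot: [0.119, 0.91, 0.283, 0.278]
wrist_force: [-4.4, -0.9, 6.9]
opening: 0.148
grasp_force: 89.9
```

Run:
```python
from knob import *
r,q,o=Rt();print(q,o["q"].round(2),r.inv().apply(o["wrist_force"]),r.inv().apply(o["torque"]),o["opening"]*85); print(plan(q,grot(.6)))
d=RR.apply([0,1,0]); print("rail +y in tool:",r.inv().apply(d), "rail y of tcp",RR.inv().apply(q-O))
```

```text
[ 0.61868384 -0.19002978  0.08696005] [-0.62  0.3   1.98  0.77  0.42 -0.29] [-0.49678109  1.40294004 -8.11225034] [ 0.03860976 -0.29288247  2.26903177] 12.572472575967865
(array([0., 0., 0.]), array([ 0.04, -0.  ,  0.97]))
rail +y in tool: [ 0.64556627 -0.76369693 -0.00334586] rail y of tcp [-0.08582796 -0.13517748  0.08696005]
```

Knob is against its stop (2.3 N m), fully loosened. Next, slide along rail +y in stages, checking forces.

>>> send_rows --dr '[[0,0,0.4],[0,0,0.6],[0,0,0.6],[0,0,0.6],[0,0,0.6],[0,0,0.6],[0,0,0.6],[0,0,0.6]]' --xyz '[[0,0,0],[0.65,-0.76,0],[1.94,-2.29,0],[3.23,-3.82,0],[4.52,-5.35,0],[5.81,-6.87,0],[7.1,-8.4,0],[8.4,-9.93,0]]' --jaw '[5,5,5,5,5,5,5,5]'

```text
time_s: 19.8
eef_pos: [0.6323, -0.0606, 0.0869]
eef_rot: [0.112, 0.918, 0.256, 0.282]
wrist_force: [10.4, -4.1, -5.0]
opening: 0.152
grasp_force: 68.3
```

```bash
cat > st.py <<'E'
from knob import *
r,q,o=Rt();print(q,o["q"].round(2),"F rail",RR.inv().apply(o["wrist_force"]).round(1),"F tool",r.inv().apply(o["wrist_force"]).round(1),"T tool",r.inv().apply(o["torque"]).round(2),(o["opening"]*85).round(1),o["time_s"])
print("rail +y in tool:",r.inv().apply(RR.apply([0,1,0])), "tcp rail",RR.inv().apply(q-O),"turn to .6",plan(q,grot(.6))[1])
E
python3 st.py
```

```text
Traceback (most recent call last):
  File "st.py", line 2, in <module>
    r,q,o=Rt();print(q,o["q"].round(2),"F rail",RR.inv().apply(o["wrist_force"]).round(1),"F tool",r.inv().apply(o["wrist_force"]).round(1),"T tool",r.inv().apply(o["torque"]).round(2),(o["opening"]*85).round(1),o["time_s"])
                                                                                                                                                                                         ^^^^^^^^^^^^^^^^^^^^^^^
AttributeError: 'float' object has no attribute 'round'
```

```bash
sed -i 's/(o\["opening"\]\*85).round(1)/o["opening"]*85/; s/YAW=-.097/YAW=-.107/' st.py knob.py; python3 st.py
```

```text
[ 0.63234717 -0.06058492  0.08690395] [-0.35  0.27  2.02  0.53  0.28  0.21] F rail [10.8 -2.9 -5. ] F tool [ 2.9  5.9 10.3] T tool [-0.72  0.22  1.17] 12.957424391358831 19.8
rail +y in tool: [ 0.60500841 -0.79621831  0.00111237] tcp rail [-0.08471091 -0.00586524  0.08690395] turn to .6 [ 0.02 -0.05  0.48]
```

>>> send_rows --dr '[[0,0,0],[0,0,0],[0,0,0],[0,0,0],[0,0,0],[0,0,0],[0,0,0],[0,0,0]]' --xyz '[[0.9,-1.2,0.1],[2.1,-2.8,0.2],[3.3,-4.4,0.2],[4.5,-6,0.2],[5.7,-7.5,0.2],[6.9,-9.1,0.2],[7.9,-10.4,0.2],[8.5,-11.1,0.2]]' --jaw '[5,5,5,5,5,5,5,5]'

```text
time_s: 20.8
eef_pos: [0.6477, 0.0802, 0.0868]
eef_rot: [0.11, 0.918, 0.257, 0.283]
wrist_force: [-10.5, -1.4, 16.7]
opening: 0.151
grasp_force: 74.0
```

```bash
python3 st.py
```

```text
[0.64768532 0.08015149 0.08677991] [-0.04  0.31  1.96 -0.13  0.25  1.1 ] F rail [-10.3  -2.6  16.7] F tool [ -0.5   2.7 -19.6] T tool [-0.32 -0.43  1.29] 12.825858505360644 20.8
rail +y in tool: [ 0.6057942  -0.79560817  0.00458559] tcp rail [-0.08449056  0.13570434  0.08677991] turn to .6 [-0.   -0.07  0.48]
```

>>> send_rows --dr '[[0,0,0],[0,0,0],[0,0,0],[0,0,0],[0,0,0],[0,0,0],[0,0,0],[0,0,0]]' --xyz '[[0.2,-0.2,-0.2],[0.4,-0.5,-0.2],[0.6,-0.7,-0.2],[0.7,-0.9,-0.2],[0.9,-1.1,-0.2],[1,-1.3,-0.2],[1.1,-1.5,-0.2],[1.1,-1.5,-0.2]]' --jaw '[5,5,5,5,5,5,5,5]'

```text
time_s: 21.8
eef_pos: [0.6492, 0.0971, 0.0869]
eef_rot: [0.11, 0.918, 0.256, 0.283]
wrist_force: [14.0, -3.8, -6.9]
opening: 0.149
grasp_force: 67.3
```

```bash
python3 st.py
```

```text
[0.6492048  0.09712165 0.0869045 ] [-0.01  0.32  1.95 -0.21  0.26  1.21] F rail [14.4 -2.2 -6.9] F tool [ 4.8  6.5 13.9] T tool [-0.91  0.55  1.23] 12.664663603590085 21.8
rail +y in tool: [ 0.60497572 -0.79623439  0.00389667] tcp rail [-0.08479211  0.15273972  0.0869045 ] turn to .6 [ 0.   -0.07  0.48]
```

>>> send_rows --dr '[[0,0,0],[0,0,0],[0,0,0],[0,0,0],[0,0,0],[0,0,0],[0,0,0],[0,0,0]]' --xyz '[[0.1,-0.1,0.1],[0.2,-0.2,0.1],[0.3,-0.3,0.1],[0.4,-0.5,0.1],[0.5,-0.6,0.1],[0.5,-0.7,0.1],[0.6,-0.8,0.1],[0.6,-0.8,0.1]]' --jaw '[5,5,5,5,5,5,5,5]'

```text
time_s: 22.8
eef_pos: [0.6497, 0.0988, 0.0868]
eef_rot: [0.114, 0.919, 0.253, 0.279]
wrist_force: [-12.0, -48.6, 19.3]
opening: 0.149
grasp_force: 73.6
```

```bash
python3 st.py
```

```text
[0.64967294 0.09879314 0.08681407] [ 0.    0.33  1.94 -0.26  0.27  1.27] F rail [ -6.7 -49.6  19.3] F tool [-25.5  43.1 -19.3] T tool [-7.57 -4.57  1.15] 12.669318515086347 22.8
rail +y in tool: [ 0.60265285 -0.79797638 -0.00657534] tcp rail [-0.08450516  0.15445165  0.08681407] turn to .6 [0.05 0.03 0.45]
```

Carriage is hard against the end block (50 N). I'll ease to a light push and turn the knob back clockwise.

>>> send_rows --dr '[[0,0,0.5],[0,0,2],[0,0,3.6],[0,0,5.2],[0,0,6.8],[0,0,8.4],[0,0,10],[0,0,11.6]]' --xyz '[[-0.3,0.4,-0.1],[-0.3,0.4,-0.1],[-0.3,0.4,-0.1],[-0.3,0.4,-0.1],[-0.3,0.4,-0.1],[-0.3,0.4,-0.1],[-0.3,0.4,-0.1],[-0.3,0.4,-0.1]]' --jaw '[5,5,5,5,5,5,5,5]'

```text
time_s: 23.8
eef_pos: [0.6493, 0.0984, 0.0868]
eef_rot: [-0.069, 0.899, -0.316, 0.295]
wrist_force: [8.8, -23.0, -2.0]
opening: 0.154
grasp_force: 66.3
```

```bash
sed -i 's/,"turn to.*$/,"turn to -.6",plan(q,grot(-.6))[1])/' st.py; python3 st.py
```

```text
[0.64932984 0.09844826 0.08682238] [-0.    0.32  1.95 -0.24  0.27  2.45] F rail [ 11.2 -22.   -2. ] F tool [18.5 14.2  8.1] T tool [-2.87  3.07 -0.13] 13.062516402393513 23.8
rail +y in tool: [-0.53761271 -0.84319145 -0.00087024] tcp rail [-0.08480947  0.1540721   0.08682238] turn to -.6 [-0.01 -0.03  0.31]
```

>>> send_rows --dr '[[0,0,0.4],[0,0,0.8],[0,0,1.2],[0,0,1.5],[0,0,1.5],[0,0,1.5],[0,0,1.5],[0,0,1.5]]' --xyz '[[0,0,0],[0,0,0],[0,0,0],[0,0,0],[0,0,0],[0,0,0],[0,0,0],[0,0,0]]' --jaw '[5,5,5,5,5,5,5,5]'

```text
time_s: 24.8
eef_pos: [0.6493, 0.0987, 0.0869]
eef_rot: [-0.09, 0.874, -0.38, 0.289]
wrist_force: [9.1, -22.7, -0.9]
opening: 0.149
grasp_force: 89.3
```

```bash
python3 st.py
```

```text
[0.64931504 0.09874037 0.08688668] [-0.    0.32  1.95 -0.24  0.27  2.6 ] F rail [ 11.4 -21.6  -0.9] F tool [20.8 10.6  7.3] T tool [-2.24  3.32 -2.14] 12.700678027726727 24.8
rail +y in tool: [-0.65339914 -0.75701268 -0.00117198] tcp rail [-0.08485538  0.15436095  0.08688668] turn to -.6 [-0.01 -0.04 -1.07]
```

Clamped to the stop (−2.1 N m). Release and back off.

>>> send_rows --dr '[[0,0,0],[0,0,0],[0,0,0],[0,0,0],[0,0,0],[0,0,0],[0,0,0],[0,0,0]]' --xyz '[[0,0,0],[0,0,0],[0,0,-1],[0,0,-4],[0,0,-8],[0,0,-12],[0,0,-15],[0,0,-15]]' --jaw '[40,60,60,60,60,60,60,60]'

```text
time_s: 25.8
eef_pos: [0.5614, 0.1127, 0.2112]
eef_rot: [-0.093, 0.874, -0.381, 0.289]
wrist_force: [-0.1, 0.3, -0.5]
opening: 0.602
grasp_force: 0.0
```

Run:
```python
from knob import *
a=ctrl.camera("top"); s=ctrl.camera("scene"); w=ctrl.camera("wrist")
cv2.imwrite("pics/fin.png",np.vstack([np.hstack([a[:,150:480],cv2.resize(w,(440,330))[:, :].__getitem__(slice(0,330)) if 0 else np.pad(cv2.resize(w,(440,330)),((0,90),(0,0),(0,0)))])])[:,:,::-1])
cv2.imwrite("pics/fs.png",s[:,:,::-1])
r,q,o=Rt();print(q,o["wrist_force"],o["time_s"])
c=ctrl.calibration("wrist")
g=W([-.0848,.1545,.077])
for th in(-.6,-.4):
    b=RR.apply(np.cos(th)*u+np.sin(th)*np.array([0,1,0])); print(th,proj("wrist",g+.013*NW+.033*b,c),proj("wrist",g+.013*NW-.033*b,c))
```

```text
[0.56088864 0.1119343  0.20746816] [ 0.25856922  0.60917873 -0.23112255] 25.95
-0.6 [280.18100984 161.86876928] [288.04844198 227.77530142]
-0.4 [273.16758267 163.40695038] [294.58197445 226.45510038]
```

View pics/fin.png

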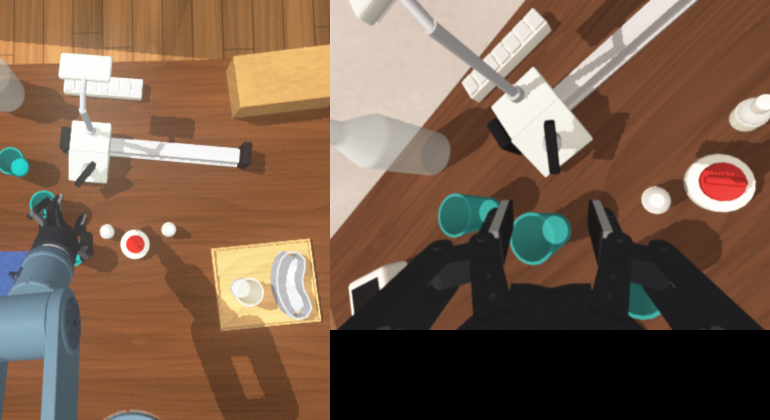

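Final view: the carriage is against the far block at about (70,150) in the left panel. The knob bar is at the clamped angle, matching the −0.6 prediction. The bottles and timer have not moved: (257,232), (319,229) and (285,244) in full-image pixels. The tumbler and dish stand upright in the tray and the gripper is clear.

```bash
python3 -c "
from bench import ctrl
print(ctrl.hand_in())"
```

```text
the job is handed in; nothing more can be done
None
```

The job is handed in: the tumbler and dish stand upright in the tray, the lamp carriage is hard against the far end block, and its knob is turned fully back to clamp it; the bottles and timer were left where they stood.

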